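Draw the tall test panel from its rack and hold it over the tray

TASK

The tall test panel in the slotted rack is due for inspection over the steel spill tray: draw it up out of its slot and carry it, upright all the way, to the tray. Finish while still holding it there, steady and level in the air over the middle of the tray with its lower edge at least 5 cm above the rim; do not put it down or let go. Leave the rack, the two low panels, the tray and everything else where they are.

Things in the scene. Friction and masses are not known exactly. Their poses are not given: they have to be found in the camera images.
- tall_panel: The tall test panel: rigid white slab with amber wells, 100 mm wide (its x), 9 mm thick (its y), 110 mm high (z up), 75 to 155 g, standing on edge in a slot of the rack on its 4 mm floor, 1.5 mm of play all round. Origin: centre of its lower edge. The two low panels are 32 mm lower. The plain top 24 mm is for holding, pinched across the thickness; a 7 mm cap, 3 mm high, is on the top edge at x = +40 mm.
- tall_panel_top (a point): Middle of the tall panel's top edge, 110 mm above its origin.
- low_panel_a: A low test panel standing in another slot of the same rack: same white slab with wells, 100 mm wide (x), 9 mm thick (y), but only 78 mm high. Origin: centre of its lower edge. The three panels stand 60 mm apart along the rack, in any order. Not to be disturbed.
- low_panel_b: The second low test panel, same as low_panel_a. Not to be disturbed.
- rack: Loose blue slotted rack, 1.1 kg, 111 mm wide (its x), 212 mm long (its y), 60 mm high. Origin: centre of its underside; z up. 13 slots, 12 mm wide, 15 mm apart along y, are formed by 6 mm deep grooves in the long side walls, open at the top; they guide the panels' upright edges, so a panel comes out straight up and is free once its lower edge is above 60 mm.
- tray: Loose open stainless steel tray, empty, 0.9 kg, 240 mm (its x) by 200 mm (its y), 50 mm high, walls 4 mm, on the work surface. Origin: centre of its underside; z up.
- tray_rim (a point): Centre of the tray's open mouth, at the height of its rim (50 mm above its origin).
- tube_rack: Bystander: steel wire rack full of capped test tubes, 130 by 82 mm, 172 mm high over the caps. Origin: centre of its underside.
- wash_bottle: Bystander: white wash bottle with a yellow cap and bent spout, 72 mm across, about 198 mm high. Origin: centre of its underside.
- dish_stack: Bystander: stack of four culture dishes, 91 mm across, 62 mm high. Origin: centre of its underside.
Mind the look-alikes: they are no part of the job. Leave any green or red look-alike of the tall_panel alone.

How it is judged:
On the way:
1. the tall panel is drawn upright out of its slot, held by the fingers, its lower edge above the rack (z of tall_panel in the frame of rack above 0.062 m and angle between tall_panel's own z axis and vertical below 0.25 rad and contact force between the fingers and tall_panel above 0.5 N and contact force between rack and tall_panel below 0.05 N), for 0.1 s.
At the end, for the whole second after the job is handed in: Fingers alone hold the tall panel: lower edge over 45 mm above the tray rim (z over 95 mm), middle within 45 mm of the tray's middle, within 0.10 rad of upright, under 20 mm/s and 0.15 rad/s. Low panels fully down in their slots; all else upright, within 20 mm of its start (height (world z) of tall_panel above 0.095 m and horizontal distance between tall_panel and tray_rim below 0.045 m and angle between tall_panel's own z axis and vertical below 0.1 rad and linear speed of tall_panel below 0.02 m/s and angular speed of tall_panel below 0.15 rad/s and contact force between the fingers and tall_panel above 0.5 N and contact force between each of rack, low_panel_a, low_panel_b, tray, tube_rack, wash_bottle, dish_stack and tall_panel below 0.05 N and z of each of low_panel_a, low_panel_b in the frame of rack below 0.007 m and distance of each of rack, low_panel_a, low_panel_b, tray, tube_rack, wash_bottle, dish_stack from where it was at the start of the episode below 0.02 m and angle between each of rack, low_panel_a, low_panel_b, tray, tube_rack, wash_bottle, dish_stack's own z axis and vertical below 0.12 rad); the arm keeps its last pose, push and grip.
It fails at once if the tall panel is tipped more than 0.35 rad (20 degrees) from upright (angle between tall_panel's own z axis and vertical above 0.35 rad).
It fails at once if the rack or tray is shifted more than 20 mm (distance of any of rack, tray from where it was at the start of the episode above 0.02 m).
It fails at once if a low panel is shifted more than 20 mm (distance of any of low_panel_a, low_panel_b from where it was at the start of the episode above 0.02 m).
It fails at once if a bystander is shifted more than 20 mm (distance of any of tube_rack, wash_bottle, dish_stack from where it was at the start of the episode above 0.02 m).
It also fails if it takes over 43 s, if anything falls off the work surface, if the arm or the gripper's body presses on something with over 40 N, if the wrist force passes 120 N, or if a joint passes its speed limit or range.

ROBOT

A 7-joint arm with a two-finger parallel gripper is mounted at the origin on the work surface. World frame = base frame: x ahead of the robot, y to its left, z up, the work surface at z = 0. Lengths are in m, angles in rad, forces in N, time in s.
With the tool pointing down it reaches from about 0.4 to 0.85 m from the base axis. Payload 4.5 kg.
Tool frame: the origin (TCP) lies on the centre line of the jaws, within the pads' length; the fingertips stand 8 mm ahead of it and the grasp point (between the pads) lies 11 mm behind it; z points along the fingers, x is the direction in which the jaws open and shut, and the axes are right-handed (so a half turn about z gives the same grasp; the last joint's range is limited). The gripper opens to 88 mm and grips with 3 to 60 N. Pads are 18 mm wide; open, the fingers measure 123 mm over their backs; the gripper's body (75 mm by 187 mm) begins 45 mm behind the grasp point.
Start: joints at [1.248, 0.689, -0.195, 1.565, 0.157, 0.902, -0.215], TCP at [0.218, -0.586, 0.247] pointing down, gripper open.
Joint ranges: [-3.01, 3.01], [-0.46, 2.08], [-1.47, 1.51], [0.13, 2.56], [-1, 4.14], [0.04, 2.09], [-2.66, 2.66]. Speed limits (rad/s): [2.57, 2.57, 3.14, 3.14, 3.14, 3.14, 3.14].

INTERFACE

Orientations are given as a unit quaternion [x, y, z, w].
In Python, from plant import r gives the robot as it stands.
- The arm moves only by the shell command python3 -m pendant 'ROWS' [FORCE]. ROWS is JSON, a list of rows, each a list of 3 entries, a list of its own where there are three numbers: the turn, a rotation vector about the tool's x, y, z in rad, then the shift along the tool's x, y, z in m, then the opening, from 0 (shut) to 1 (fully open). In form: [[[wx, wy, wz], [tx, ty, tz], claw], ...]. A call has 1 to 10 rows; each row is the pose to reach, as a shift and turn from the pose commanded when the call began, along the tool's axes at that moment; what a row does not reach only later rows make up. A row lasts 1/10 s, in which the tool goes at most 50 mm and 8.59 degrees, less where a joint would pass 70% of its speed; a pose out of reach is approached as far as the arm can. A call with a gripper value outside its range is refused whole. The fingers move at their own pace and stop on an object; FORCE is the grip in N (left out, the last holds). Time passes only in rows, so rows that repeat a pose let the fingers close. It gives the time, the measured TCP pose, the force and the opening at its end, in the units of the state.
- r.get_state(): the state, without advancing time (a new reading comes with each control period).
- r.snapshot(name): name is "scene" or "top" or "wrist"; returns a dict with "image" (480x640x3 uint8, red, green, blue), "mtx" (3x3 intrinsics, pixels), "dist" ([k1, k2, p1, p2, k3] as OpenCV has them; the pictures are not rectified), "R" (3x3) and "t" (3): a world point X has camera coordinates R X + t; the wrist camera has in their place "T_tool_cam" (4x4, takes a point from camera to tool coordinates, whose origin is the TCP and whose axes are the tool frame's). Camera axes: x right, y down, z forward; pixel columns grow to the right and rows downward; lengths in m; the calibration is good to about 2 mm. A picture is of the moment at which its call begins: read the wrist's pose just before it. There is no depth.
- r.finish_job(): hands the job in, once; it reports no verdict.
The state is a dict: "clock": time; "q": joint angles; "qd": joint speeds; "joint_torque": joint torques, N m; "tool_pos": TCP position; "eef_rot": TCP orientation; "contact_force": force on the tool from outside, world axes, zero at the start; "moment": the same for the moment, N m; "opening": opening from 0.0 (shut) to 1.0 (fully open).
Only numpy, scipy, OpenCV 4.12 (cv2) and the standard library are available. Lean on these libraries where they do the work, as an engineer would, in place of code of your own. Each camera call takes 0.05 s, during which the arm holds its last target. There are 200 camera calls.

## Working session

There is one attempt and no reset: what is moved stays moved. The work goes in short steps, Python scripts to look and compute and a shell command to move; the robot and the scene stay as the last step left them, time stands still between calls to the robot, and variables do not carry over. Pictures are saved under pics/ and viewed, about 8 in all and at most 12, crops included, and the job is handed in when it is done.

```bash
mkdir -p pics; ls; python3 - <<'E'
from plant import r
import cv2,numpy as np
s=r.get_state();print(s)
for n in("scene","top"):
    d=r.snapshot(n);cv2.imwrite(f"pics/{n}0.png",d["image"][:,:,::-1]);np.savez(f"{n}0.npz",**d)
    print(n,d["mtx"],d["dist"],-d["R"].T@d["t"])
d=r.snapshot("wrist");print(d["T_tool_cam"])
E
```

```text
pics
{'clock': 0.0, 'q': array([ 1.24781439,  0.68997986, -0.19451392,  1.56636638,  0.15728778,
        0.9024919 , -0.21506649]), 'qd': array([ 2.44429328e-04, -1.72427463e-05, -4.92736552e-04, -1.27000024e-03,
        1.37045069e-03, -1.16651054e-03,  4.81869710e-04]), 'joint_torque': array([-3.52581837e-04, -5.27555859e+01, -1.26687717e+00, -1.53427720e+01,
       -5.25235967e-02,  6.45962762e-03,  2.03332570e-04]), 'tool_pos': array([ 0.21802459, -0.58506685,  0.24590664]), 'eef_rot': array([ 8.21390711e-01, -5.70365181e-01, -7.95960133e-04, -4.76147608e-04]), 'contact_force': array([-0.20909005, -0.1914713 ,  0.48628837]), 'moment': array([ 0.01732347,  0.05808695, -0.04912401]), 'opening': 1.0010945247288583}
scene [[620.99965845   0.         319.79158098]
 [  0.         620.99965845 236.73758403]
 [  0.           0.           1.        ]] [-0.04833909  0.          0.          0.          0.        ] [1.06976619 0.60000692 1.26551839]
top [[528.72031935   0.         326.6310857 ]
 [  0.         528.72031935 236.64592328]
 [  0.           0.           1.        ]] [-0.04402652  0.          0.          0.          0.        ] [ 0.30261615 -0.01824689  1.39212499]
[[ 9.99999778e-01  1.06958463e-04  6.57963604e-04 -3.85317245e-04]
 [-3.09138468e-04  9.48895999e-01  3.15588796e-01 -8.18435641e-02]
 [-5.90584139e-04 -3.15588929e-01  9.48895821e-01 -1.38552285e-01]
 [ 0.00000000e+00  0.00000000e+00  0.00000000e+00  1.00000000e+00]]
```

View pics/top0.png

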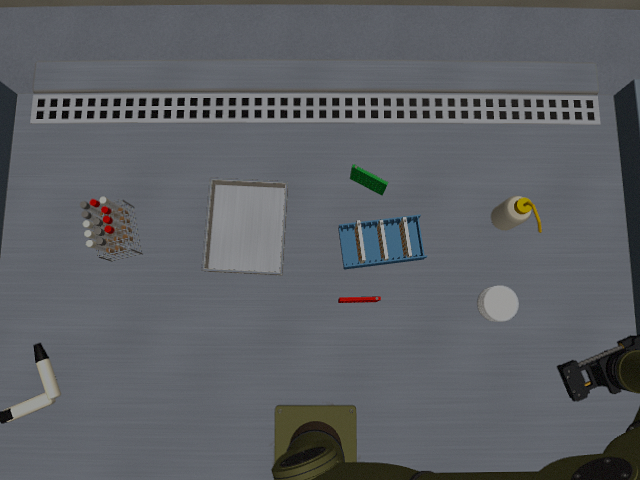

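View pics/scene0.png

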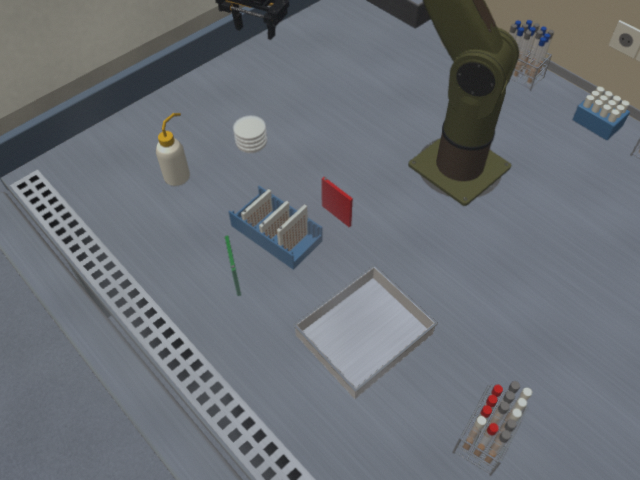

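```bash
cat >h.py <<'E'
import numpy as np,cv2
from scipy.spatial.transform import Rotation as Ro
def ray(d,px,R=None,c=None):
    p=cv2.undistortPoints(np.array([[px]],float),d["mtx"],d["dist"])[0,0]
    if R is None: R=d["R"].T; c=-d["R"].T@d["t"]
    v=R@np.array([p[0],p[1],1]); return c,v/np.linalg.norm(v)
def onz(d,px,z,R=None,c=None):
    c,v=ray(d,px,R,c); return c+v*(z-c[2])/v[2]
def wristRc(d,s):
    T=np.eye(4);T[:3,:3]=Ro.from_quat(s["eef_rot"]).as_matrix();T[:3,3]=s["tool_pos"]
    T=T@d["T_tool_cam"]; return T[:3,:3],T[:3,3]
E
python3 - <<'E'
import cv2,numpy as np
from h import *
a=cv2.imread("pics/top0.png")[205:280,325:435];b=cv2.imread("pics/scene0.png")[180:270,220:330]
a=cv2.resize(a,None,fx=5,fy=5,interpolation=2);b=cv2.resize(b,None,fx=5,fy=5,interpolation=2)
b=b[:, :]
c=np.zeros((450,1100,3),np.uint8);c[:375,:550]=a;c[:450,550:]=b
cv2.imwrite("pics/c0.png",cv2.resize(c,(800,327)))
d=np.load("top0.npz");d=dict(d)
for n,p,z in(("L",(361,242),.1),("rackLT",(338,226),.06),("rackRT",(421,217),.06),("RB",(425,258),.06),("LB",(344,268),.06),("tUL",(211,180),.05),("tUR",(287,182),.05),("tLR",(284,274),.05),("tLL",(205,271),.05),("redL",(339,299),.1),("redR",(380,299),.1),("greenA",(352,167),.1),("gB",(386,192),.1)):
    print(n,onz(d,p,z).round(3))
E
```

```text
L [ 0.505 -0.114  0.1  ]
rackLT [ 0.553 -0.058  0.06 ]
rackRT [ 0.577 -0.272  0.06 ]
RB [ 0.47  -0.279  0.06 ]
LB [ 0.445 -0.073  0.06 ]
tUL [0.678 0.274 0.05 ]
tUR [0.672 0.075 0.05 ]
tLR [0.431 0.08  0.05 ]
tLL [0.438 0.281 0.05 ]
redL [ 0.365 -0.058  0.1  ]
redR [ 0.365 -0.158  0.1  ]
greenA [ 0.698 -0.093  0.1  ]
gB [ 0.632 -0.178  0.1  ]
```

View pics/c0.png

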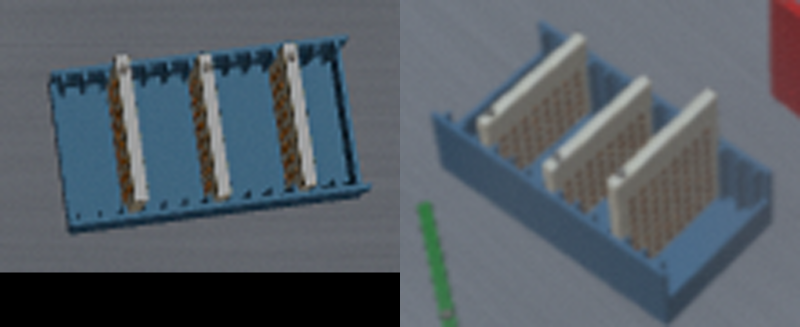

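```bash
python3 - <<'E'
import numpy as np
from plant import r
from h import *
t=dict(np.load("top0.npz"));s=dict(np.load("scene0.npz"))
def tri(p,q):
    a,u=ray(t,p);b,v=ray(s,q)
    k=np.linalg.lstsq(np.c_[u,-v],b-a,rcond=None)[0];A=a+k[0]*u;B=b+k[1]*v
    return ((A+B)/2).round(3),np.linalg.norm(A-B).round(4)
print(tri((358.3,220.4),(278.3,230.9)),tri((363.2,261.4),(306.6,206)))
a=onz(t,(358.3,220.4),.114);b=onz(t,(363.2,261.4),.114);m=(a+b)/2;print(a,b,m)
st=r.get_state();R=Ro.from_quat(st["eef_rot"]).as_matrix();print(R.round(3))
yaw=np.arctan2(a[1]-b[1],a[0]-b[0]);print("panel yaw",yaw)
tg=np.array([m[0],m[1],.27])
print("shift tool",R.T@(tg-st["tool_pos"]))
x=np.array([-np.sin(.11),np.cos(.11),0])
for sg in(1,-1):
    Z=np.array([0,0,-1.]);Rt=np.c_[sg*x,np.cross(Z,sg*x),Z]
    print(sg,Ro.from_matrix(R.T@Rt).as_rotvec())
E
```

```text
(array([ 0.558, -0.107,  0.107]), np.float64(0.0011)) (array([ 0.457, -0.118,  0.103]), np.float64(0.0006))
[ 0.55676546 -0.10649411  0.114     ] [ 0.45507224 -0.1172924   0.114     ] [ 0.50591885 -0.11189326  0.114     ]
[[ 0.349 -0.937 -0.001]
 [-0.937 -0.349  0.001]
 [-0.001  0.    -1.   ]]
panel yaw 0.10578862666564463
shift tool [-0.34300745 -0.43504545 -0.02347701]
1 [-1.94125343e-03  3.78296920e-04 -2.89471012e+00]
-1 [0.00026004 0.00133442 0.24688187]
```

```bash
python3 -m pendant '[[[0,0,0.025],[-0.02,-0.025,-0.02],0.5],[[0,0,0.05],[-0.05,-0.063,-0.04],0.5],[[0,0,0.075],[-0.08,-0.1,-0.06],0.5],[[0,0,0.1],[-0.11,-0.14,-0.06],0.5],[[0,0,0.125],[-0.14,-0.178,-0.06],0.5],[[0,0,0.15],[-0.17,-0.216,-0.06],0.5],[[0,0,0.175],[-0.2,-0.254,-0.06],0.5],[[0,0,0.2],[-0.23,-0.292,-0.06],0.5],[[0,0,0.225],[-0.25,-0.317,-0.06],0.5],[[0,0,0.247],[-0.26,-0.33,-0.06],0.5]]' 10
python3 - <<'E'
from plant import r
from h import *
st=r.get_state();R=Ro.from_quat(st["eef_rot"]).as_matrix();print(st["tool_pos"],R.round(3),st["contact_force"],st["q"])
print(R.T@(np.array([.506,-.112,.24])-st["tool_pos"]))
E
```

```text
clock: 1.15
tool_pos: [0.4384, -0.223, 0.3067]
eef_rot: [0.746, -0.665, -0.0, -0.001]
contact_force: [-0.3, 0.5, 0.0]
opening: 0.501
[ 0.4384016  -0.22297963  0.30669972] [[ 0.114 -0.993  0.001]
 [-0.993 -0.114  0.002]
 [-0.001 -0.001 -1.   ]] [-0.33550936  0.52709491  0.04600906] [ 0.48035492  0.43492999 -0.15288026  1.8777742   0.08446925  0.83506506
 -1.17155389]
[-0.10243563 -0.07978199  0.06690777]
```

```bash
python3 -m pendant '[[[0,0,0],[-0.02,-0.015,0.01],0.5],[[0,0,0],[-0.045,-0.035,0.02],0.5],[[0,0,0],[-0.07,-0.055,0.03],0.5],[[0,0,0],[-0.09,-0.07,0.04],0.5],[[0,0,0],[-0.102,-0.08,0.047],0.5],[[0,0,0],[-0.102,-0.08,0.047],0.5],[[0,0,0],[-0.102,-0.08,0.047],0.5],[[0,0,0],[-0.102,-0.08,0.047],0.5]]'
python3 - <<'E'
from plant import r
from h import *
st=r.get_state();d=r.snapshot("wrist");cv2.imwrite("pics/w1.png",d["image"][:,:,::-1]);np.savez("w1.npz",**d,**st)
print(st["tool_pos"])
E
```

```text
clock: 1.95
tool_pos: [0.5045, -0.1181, 0.26]
eef_rot: [0.744, -0.668, 0.0, 0.0]
contact_force: [0.3, -0.9, -0.0]
opening: 0.501
[ 0.50448608 -0.11809746  0.26003861]
```

View pics/w1.png

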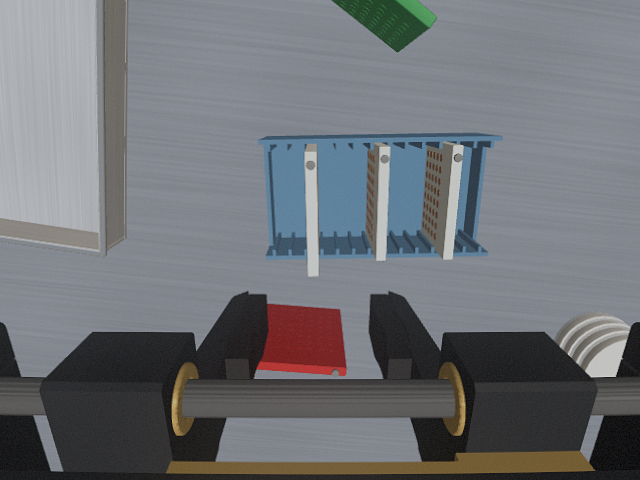

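```bash
cat >m.py <<'E'
from plant import r
from h import *
def panel(d,st,x0,x1,y0,y1,z=.114):
    R,c=wristRc(d,st);im=d["image"].astype(int)[y0:y1,x0:x1]
    m=((im.min(2)>150)&(im.max(2)-im.min(2)<40)).astype(np.uint8)
    cs=max(cv2.findContours(m,0,2)[0],key=cv2.contourArea);q=cv2.minAreaRect(cs)
    b=cv2.boxPoints(q);b=b[np.argsort(b[:,1])]+[x0,y0];top=b[:2].mean(0);bot=b[2:].mean(0)
    A=onz(d,top,z,R,c);B=onz(d,bot,z,R,c);print("px",top,bot,q[1],"W",A.round(4),B.round(4),"len",np.linalg.norm(A-B))
    return A,B
E
python3 - <<'E'
from m import *
d=dict(np.load("w1.npz"));A,B=panel(d,d,290,330,135,285)
R=Ro.from_quat(d["eef_rot"]).as_matrix();M=(A+B)/2
print("mid",M,"yaw",np.arctan2(A[1]-B[1],A[0]-B[0]),"tool yaw (x dir)",np.arctan2(-R[1,1],-R[0,1]))
print("shift to z.21",R.T@(np.r_[M[:2],.21]-d["tool_pos"]))
E
```

```text
px [309.86203575 150.96349335] [312.31552315 276.09185791] (125.15242004394531, 12.232942581176758) W [ 0.5587 -0.1063  0.114 ] [ 0.4596 -0.1183  0.114 ] len 0.09983251334933375
mid [ 0.50918323 -0.11229226  0.114     ] yaw 0.12133079451309169 tool yaw (x dir) 0.10771149711694705
shift to z.21 [-0.00531669 -0.00530412  0.05003224]
```

```bash
python3 -m pendant '[[[0,0,-0.007],[-0.0053,-0.0053,0.02],0.4],[[0,0,-0.007],[-0.0053,-0.0053,0.05],0.4],[[0,0,-0.007],[-0.0053,-0.0053,0.08],0.4],[[0,0,-0.007],[-0.0053,-0.0053,0.1],0.4],[[0,0,-0.007],[-0.0053,-0.0053,0.115],0.4],[[0,0,-0.007],[-0.0053,-0.0053,0.12],0.4],[[0,0,-0.007],[-0.0053,-0.0053,0.12],0.4],[[0,0,-0.007],[-0.0053,-0.0053,0.12],0.4]]'
python3 - <<'E'
from m import *
st=r.get_state();d=r.snapshot("wrist");cv2.imwrite("pics/w2.png",d["image"][:,:,::-1]);np.savez("w2.npz",**d,**st)
R=Ro.from_quat(st["eef_rot"]).as_matrix();print(st["tool_pos"],st["contact_force"],R[:,0].round(4))
E
```

```text
clock: 2.8
tool_pos: [0.5102, -0.1113, 0.1405]
eef_rot: [0.747, -0.665, 0.001, -0.0]
contact_force: [-0.4, 0.6, 1.6]
opening: 0.396
[ 0.51023054 -0.11129311  0.14054638] [-0.37299808  0.63878921  1.58270532] [ 1.158e-01 -9.933e-01  6.000e-04]
```

View pics/w2.png

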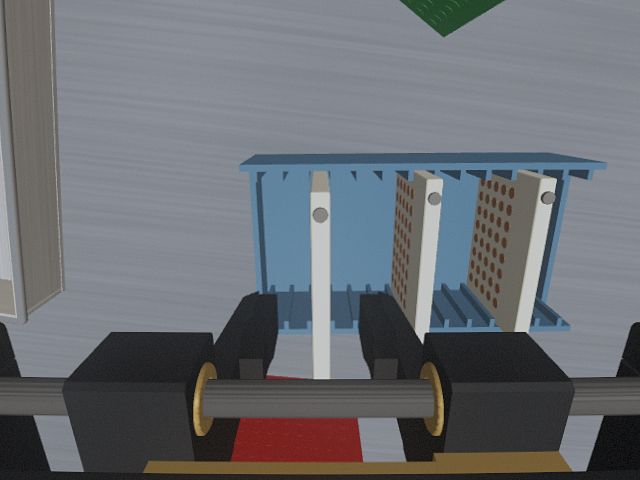

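```bash
python3 -m pendant '[[[0,0,0],[0,0,0.015],0.4],[[0,0,0],[0,0,0.03],0.4],[[0,0,0],[0,0,0.042],0.4],[[0,0,0],[0,0,0.047],0.4],[[0,0,0],[0,0,0.047],0.4],[[0,0,0],[0,0,0.047],0.4]]'
python3 - <<'E'
from m import *
st=r.get_state();d=r.snapshot("wrist");cv2.imwrite("pics/w3.png",d["image"][:,:,::-1]);
print(st["tool_pos"],st["contact_force"])
E
```

```text
clock: 3.45
tool_pos: [0.5101, -0.1108, 0.0931]
eef_rot: [0.747, -0.665, 0.0, -0.0]
contact_force: [-0.3, 1.0, 0.6]
opening: 0.405
[ 0.51005312 -0.11082329  0.09312296] [-0.26820773  0.97485815  0.61316332]
```

```bash
python3 -m pendant '[[[0,0,0],[0,0,0],0.2],[[0,0,0],[0,0,0],0.1],[[0,0,0],[0,0,0],0.05],[[0,0,0],[0,0,0],0],[[0,0,0],[0,0,0],0],[[0,0,0],[0,0,0],0],[[0,0,0],[0,0,0],0],[[0,0,0],[0,0,0],0]]' 18
```

```text
clock: 4.3
tool_pos: [0.5099, -0.111, 0.0929]
eef_rot: [0.747, -0.665, 0.0, 0.0]
contact_force: [-0.0, -0.8, 2.1]
opening: 0.098
```

```bash
python3 -m pendant '[[[0,0,0],[0,0,-0.004],0],[[0,0,0],[0,0,-0.01],0],[[0,0,0],[0,0,-0.016],0],[[0,0,0],[0,0,-0.022],0],[[0,0,0],[0,0,-0.026],0],[[0,0,0],[0,0,-0.03],0]]' 25
python3 - <<'E'
from m import *
d=r.snapshot("wrist");st=r.get_state();print(st["contact_force"],st["moment"],st["opening"]);cv2.imwrite("pics/w4.png",d["image"][:,:,::-1])
E
```

```text
clock: 4.9
tool_pos: [0.5098, -0.1107, 0.1232]
eef_rot: [0.747, -0.665, 0.0, -0.0]
contact_force: [0.6, -1.6, -2.0]
opening: 0.103
[-0.42969011 -0.30587922 -0.75284512] [-0.18048327  0.1071819   0.09705146] 0.09997280957433008
```

View pics/w4.png

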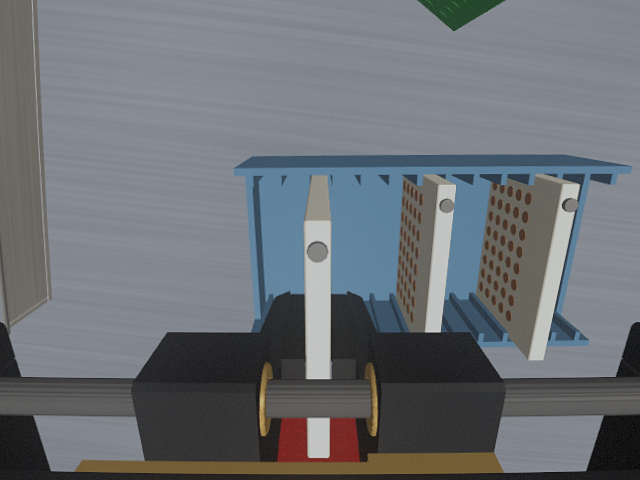

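```bash
python3 -m pendant '[[[0,0,0],[0,0,-0.008],0],[[0,0,0],[0,0,-0.02],0],[[0,0,0],[0,0,-0.032],0],[[0,0,0],[0,0,-0.044],0],[[0,0,0],[0,0,-0.056],0],[[0,0,0],[0,0,-0.068],0],[[0,0,0],[0,0,-0.08],0],[[0,0,0],[0,0,-0.091],0],[[0,0,0],[0,0,-0.1],0],[[0,0,0],[0,0,-0.1],0]]'
python3 - <<'E'
from m import *
d=r.snapshot("wrist");s=r.snapshot("scene");st=r.get_state();print(st["tool_pos"],st["contact_force"],st["opening"])
im=np.hstack([cv2.resize(d["image"],(400,300)),cv2.resize(s["image"][80:380,150:550],(400,300))]);cv2.imwrite("pics/w5.png",im[:,:,::-1])
t=dict(np.load("top0.npz"))
g=t["image"][170:285,195:300].astype(int)
# tray outer rim via clean corner picks
P=[onz(t,p,.05) for p in((211,179.5),(287,181.5),(284.5,274.5),(204.5,271.5))]
C=np.mean(P,0);print("tray",C,[np.linalg.norm(P[i]-P[i-1]).round(3) for i in range(4)])
R=Ro.from_quat(st["eef_rot"]).as_matrix();print("shift",R.T@(np.r_[C[:2],st["tool_pos"][2]]-st["tool_pos"]),R.round(3))
E
```

```text
clock: 5.95
tool_pos: [0.5105, -0.1108, 0.224]
eef_rot: [0.747, -0.665, 0.001, -0.001]
contact_force: [0.2, 0.3, -1.6]
opening: 0.095
[ 0.50967255 -0.11073427  0.22276072] [-0.33520688  1.37454581 -1.6668904 ] 0.10127377406141777
tray [0.55458615 0.17746295 0.05      ] [np.float64(0.242), np.float64(0.2), np.float64(0.244), np.float64(0.204)]
shift [-2.80994844e-01 -7.82097427e-02 -1.48456616e-05] [[ 0.117 -0.993  0.   ]
 [-0.993 -0.117 -0.   ]
 [ 0.    -0.    -1.   ]]
```

View pics/w5.png

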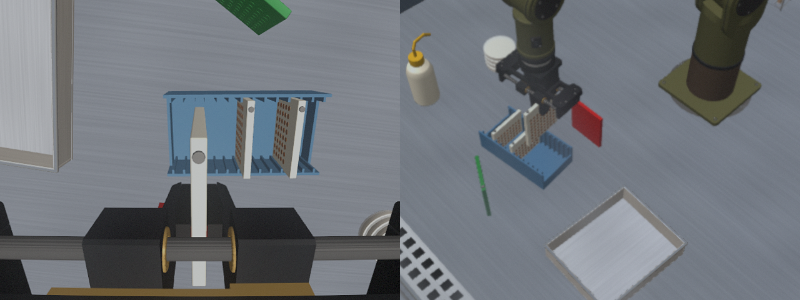

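```bash
python3 -m pendant '[[[0,0,0],[-0.003,-0.001,0],0],[[0,0,0],[-0.01,-0.003,0],0],[[0,0,0],[-0.022,-0.006,0],0],[[0,0,0],[-0.038,-0.0105,0],0],[[0,0,0],[-0.055,-0.015,0],0],[[0,0,0],[-0.072,-0.02,0],0],[[0,0,0],[-0.089,-0.0245,0],0],[[0,0,0],[-0.106,-0.029,0],0],[[0,0,0],[-0.123,-0.034,0],0],[[0,0,0],[-0.14,-0.039,0],0]]' 30
python3 -m pendant '[[[0,0,0],[-0.017,-0.0047,0],0],[[0,0,0],[-0.034,-0.0095,0],0],[[0,0,0],[-0.051,-0.014,0],0],[[0,0,0],[-0.068,-0.019,0],0],[[0,0,0],[-0.085,-0.0235,0],0],[[0,0,0],[-0.102,-0.028,0],0],[[0,0,0],[-0.118,-0.033,0],0],[[0,0,0],[-0.13,-0.036,0],0],[[0,0,0],[-0.138,-0.038,0],0],[[0,0,0],[-0.141,-0.039,0],0]]'
python3 -m pendant '[[[0,0,0],[0,0,0],0],[[0,0,0],[0,0,0],0],[[0,0,0],[0,0,0],0],[[0,0,0],[0,0,0],0],[[0,0,0],[0,0,0],0]]'
python3 - <<'E'
from m import *
d=r.snapshot("wrist");s=r.snapshot("scene");t=r.snapshot("top");st=r.get_state();print(st["tool_pos"],st["contact_force"],st["opening"],abs(st["qd"]).max())
im=np.zeros((600,800,3),np.uint8);im[:300,:400]=cv2.resize(d["image"],(400,300));im[:300,400:]=t["image"][100:400,150:550]
im[300:]=cv2.resize(s["image"][230:410,200:440],(800,600))[150:450];cv2.imwrite("pics/w6.png",im[:,:,::-1])
np.savez("s6.npz",**s);np.savez("t6.npz",**t)
E
```

```text
clock: 7.05
tool_pos: [0.532, 0.0351, 0.2225]
eef_rot: [0.748, -0.664, -0.0, -0.0]
contact_force: [-0.3, -0.0, -1.1]
opening: 0.098
clock: 8.05
tool_pos: [0.5543, 0.1786, 0.2226]
eef_rot: [0.748, -0.664, -0.0, -0.0]
contact_force: [-0.0, 0.5, -1.0]
opening: 0.101
clock: 8.55
tool_pos: [0.5545, 0.177, 0.2227]
eef_rot: [0.747, -0.665, 0.0, 0.0]
contact_force: [0.2, 1.4, -0.8]
opening: 0.1
[0.55449259 0.17728133 0.22273446] [-0.88393174 -0.37924862 -0.76202337] 0.09936591567303775 0.0017231036920700917
```

View pics/w6.png

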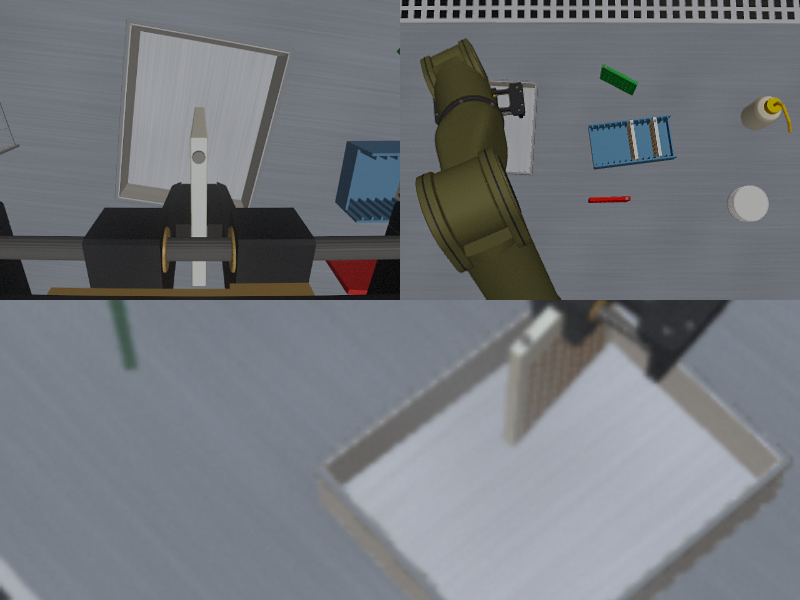

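```bash
python3 - <<'E'
from m import *
a=np.load("top0.npz")["image"];b=np.load("t6.npz")["image"]
def c(i):
    i=i.astype(int);m=(i[...,2]-i[...,0]>50)[200:285,320:440];y,x=np.nonzero(m);return x.min(),x.max(),y.min(),y.max()
print("rack extents px",c(a),c(b))
st=r.get_state();print(st["clock"],st["tool_pos"],st["opening"],"lower edge z",.004+st["tool_pos"][2]-.093)
r.finish_job()
E
```

```text
rack extents px (np.int64(19), np.int64(106), np.int64(15), np.int64(66)) (np.int64(19), np.int64(106), np.int64(15), np.int64(66))
8.7 [0.55449259 0.17728133 0.22273446] 0.09936591567303775 lower edge z 0.13373446266921785
the job is handed in; nothing more can be done
```

I gripped the tall panel by its plain top, drew it straight up out of its slot and carried it upright to the tray. I handed the job in at 8.7 s with the panel still held at 30 N. The system gave no verdict.

What the last checks showed:
- **Height:** the lower edge is at about z = 0.134 m, roughly 84 mm above the rim. This is worked out from how far the tool rose after gripping, not measured directly.
- **Position:** the tool is within 1 mm of the tray middle I measured, and the panel's middle should be within a few millimetres of it.
- **Steadiness:** the arm was at rest. The panel looked upright, and its cap sat at the same spot in the wrist view before and after the carry, so it did not slip or pivot. I judged tilt from those pictures only.
- **Surroundings:** the rack's outline in the top view is the same to the pixel as at the start. The two low panels, the dish stack, the wash bottle and the look-alikes appear undisturbed. The arm partly hid the tray from above, and the tube rack was not in the last pictures; the path kept clear of it.

No check failed. My estimates of the panel's yaw differed slightly (0.106 rad from the top camera, 0.121 rad from the wrist camera), so I used about 0.115. Triangulating the panel's top height gave 0.103–0.107 m against the nominal 0.114 m, still clearly the tall panel.

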